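# Release the latched channel key

## Robot

A 7-joint arm with a two-finger parallel gripper is mounted at the origin on a cart in front of the work surface, level with it; the furniture and walls round the work are solid. World frame = base frame: x ahead of the robot, y to its left, z up, the work surface at z = 0. Lengths are in mm, angles in rad, forces in N, time in s.
With the tool pointing down it reaches from about 400 to 875 mm from the base axis. Payload 4.4 kg.
Tool frame: the origin (TCP) lies on the centre line of the jaws, within the pads' length; the fingertips stand 25 mm ahead of it and the grasp point (between the pads) lies 6 mm ahead of it (ctrl.finger_overhang is the distance from the TCP to the fingertips, in mm); z points along the fingers, y is the line along which they close (so a half turn about z gives the same grasp; the last joint's range is limited). The gripper opens to 85 mm and grips with 20 to 120 N. Pads are 22 mm wide; open, the fingers measure 114 mm over their backs; the gripper's body (76 mm by 85 mm) begins 54 mm behind the grasp point. The pads swing forward as they close: fully open they stand 13 mm farther back than shut.
Start: joints at [1.158, 0.628, 0.038, 1.517, -0.027, 0.996, -0.02], TCP at [220.956, -611.307, 256.313] pointing down, gripper open.
Joint ranges: [-3.06, 3.06], [-0.37, 2.12], [-1.25, 1.32], [0.18, 2.47], [-1.1, 4.24], [0.23, 1.98], [-2.94, 2.94]. Speed limits (rad/s): [2.57, 2.57, 3.14, 3.14, 3.14, 3.14, 3.14].

## Interface

Orientations are given as [roll, pitch, yaw] about the fixed x, y, z axes, in that order (R = Rz(yaw) Ry(pitch) Rx(roll)).
In Python, from cell import ctrl gives the robot as it stands. The module is installed in compiled form; this text tells all that it offers.
- The arm moves only by the tool play_rows, never from a script. Its argument "targets" is a list of rows, each a list of 5 numbers: the closure, from 0 (fully open) to 1 (shut), then the shift along the tool's x, y, z in cm, then the turn about the tool's z in degrees. In form: [[gripper, dx, dy, dz, spin], ...]. A call has 1 to 10 rows; each row is the pose to reach, as a shift and turn from the pose commanded when the call began, along the tool's axes at that moment; what a row does not reach only later rows make up. A row lasts 1/10 s, in which the tool goes at most 50 mm and 8.59 degrees, less where a joint would pass 70% of its speed; a pose out of reach is approached as far as the arm can. A call with a gripper value outside its range is refused whole. The fingers move at their own pace and stop on an object; the grip force is fixed at half the most. Time passes only in rows, so rows that repeat a pose let the fingers close. It gives the time, the measured TCP pose, the force, the opening and the grip force at its end, in the units of the state.
- ctrl.read_state(): the state, without advancing time (a new reading comes with each control period).
- ctrl.get_image(name): name is "side" or "top" or "wrist"; returns (picture, depth): 420x560x3 uint8, red, green, blue; 420x560 float32, mm along the optical axis (not along the pixel's ray), 0 where there is no reading.
- ctrl.calibration(name): a dict with "vfov" (degrees; the focal length in pixels is half the picture's height over the tangent of half this angle, whatever the lens; pixels are square), "cx", "cy" (the principal point, pixels), "extrinsics" (4x4, takes a point from camera to world coordinates); the wrist camera has in their place "mount" (4x4, takes a point from camera to tool coordinates, whose origin is the TCP and whose axes are the flange's). Camera axes: x right, y down, z forward; pixel columns grow to the right and rows downward; lengths in mm; the calibration is good to about 2 mm. A picture is of the moment at which its call begins: read the wrist's pose just before it. calibration takes no time and is no camera call.
- ctrl.finish_job(): hands the job in; it is judged then, once.
Trained networks look in the newest picture that a camera, given by its name, has taken for a name from the list of things; names that differ only in an ending like _2 or _b are one class to them, and where a whole thing is asked for, a point or a joint stands for the part that bears it (a point fixed in the world has none). Each returns a list of dicts, best first, with "confidence" (0 to 1); they miss things now and then, are a little off and sometimes report something else, mostly with a low value. They report only what shows in the picture. A call takes as long as a camera call.
- ctrl.search_frame(camera, name): "bbox" ([left, top, right, bottom] in pixels, round what is visible of it).
- ctrl.trace(camera, name): "pixels" (420x560 bool, what is visible of it) and "bbox" ([left, top, right, bottom] in pixels, round what is visible of it).
The state is a dict: "clock": time; "qpos": joint angles; "qd": joint speeds; "tau": joint torques, N m; "eef_pos": TCP position; "tool_rot": TCP orientation; "force": force on the tool from outside, world axes, zero at the start; "torque": the same for the moment, N m; "width": finger opening in mm; "gripper_force": force on a finger pad.
Only numpy, scipy, OpenCV 4.12 (cv2) and the standard library are available. Lean on these libraries where they do the work, as an engineer would, in place of code of your own. Each camera call takes 0.05 s, during which the arm holds its last target. There are 200 camera calls.

## Task

One of the four keys on the white control box has been left latched down, so its channel is still on. Find it - a light tap with a fingertip tells, because a free key gives and the latched one does not - and press it so that it lets go and springs fully up. Do not switch on any of the other three keys by pushing them half way down or more, and leave the things around the box where they are: nothing is to be picked up.

Things in the scene. Friction and masses are not known exactly. Their poses are not given: they have to be found in the camera images.
- key_box: Fixed white box, 110 (x) x 200 (y) mm, deck 40 mm above the worktop, 51 mm high ridge along its far edge (x = +33 to +55 mm). Origin under its centre on the worktop, z up, y along the row of keys, x away from the robot. Key centres at x = -10, y = +63, +21, -21, -63 mm. Exactly one key starts latched down; the others are up and free. Place and yaw vary.
- key_a (a joint): How far this key is down, m: 0 up, 0.0035 latched, 0.009 end of travel. A free key gives from 2 N on, 0.5 N more per mm, springs back and never latches; pushed half way (4.5 mm) it counts as switched on. The latched key does not give to a light tap (2.5 N); pushed to 7 mm or deeper (5.5 N) its catch lets go, and it rises to 0 when the finger leaves.
- key_a_top (a point): Centre of the top of this key's plain grey cap, 26 mm (box x) x 22 mm (along the row), 20 mm gap to the next; all four alike. 56 mm above the worktop when up, 3.5 mm lower when latched. Its place in the row differs each time.
- key_b (a joint): How far this key is down, m: 0 up, 0.0035 latched, 0.009 end of travel. A free key gives from 2 N on, 0.5 N more per mm, springs back and never latches; pushed half way (4.5 mm) it counts as switched on. The latched key does not give to a light tap (2.5 N); pushed to 7 mm or deeper (5.5 N) its catch lets go, and it rises to 0 when the finger leaves.
- key_b_top (a point): Centre of the top of this key's plain grey cap, 26 mm (box x) x 22 mm (along the row), 20 mm gap to the next; all four alike. 56 mm above the worktop when up, 3.5 mm lower when latched. Its place in the row differs each time.
- key_c (a joint): How far this key is down, m: 0 up, 0.0035 latched, 0.009 end of travel. A free key gives from 2 N on, 0.5 N more per mm, springs back and never latches; pushed half way (4.5 mm) it counts as switched on. The latched key does not give to a light tap (2.5 N); pushed to 7 mm or deeper (5.5 N) its catch lets go, and it rises to 0 when the finger leaves.
- key_c_top (a point): Centre of the top of this key's plain grey cap, 26 mm (box x) x 22 mm (along the row), 20 mm gap to the next; all four alike. 56 mm above the worktop when up, 3.5 mm lower when latched. Its place in the row differs each time.
- key_d (a joint): How far this key is down, m: 0 up, 0.0035 latched, 0.009 end of travel. A free key gives from 2 N on, 0.5 N more per mm, springs back and never latches; pushed half way (4.5 mm) it counts as switched on. The latched key does not give to a light tap (2.5 N); pushed to 7 mm or deeper (5.5 N) its catch lets go, and it rises to 0 when the finger leaves.
- key_d_top (a point): Centre of the top of this key's plain grey cap, 26 mm (box x) x 22 mm (along the row), 20 mm gap to the next; all four alike. 56 mm above the worktop when up, 3.5 mm lower when latched. Its place in the row differs each time.
- stopper: Loose red-brown rubber stopper, 29 mm wide, 26 mm high, left of the box. Bystander: leave it where it is. Origin at the centre of its underside.
- weight_200: Loose brass-coloured weight, 29 mm wide, 50 mm high, left of the box. Bystander: leave it where it is. Origin at the centre of its underside.
- boat: Loose white weighing dish, 57 x 57 x 14 mm, right of the box. Bystander: leave it where it is. Origin at the centre of its underside.
- red_marker: Loose red marker pen, 135 mm long, 16 mm thick, lying in front of the box. Bystander: leave it where it is. Origin at the centre of its underside.
- weight_100: Loose steel-grey weight, 23 mm wide, 44 mm high, right of the box. Bystander: leave it where it is. Origin at the centre of its underside.

How it is judged:
By the outcome, as a careful person would: the job done as asked, in the order asked, and still so for the second after the job is handed in, with the robot touching nothing.
It also fails if it takes over 48 s, if anything falls off the work surface, if the arm or the gripper's body presses on something with over 40 N, if the wrist force passes 120 N, or if a joint passes its speed limit or range.

## Working session

There is one attempt and no reset: what is moved stays moved. The work goes in short steps, Python scripts to look and compute and a tool call to move; the robot and the scene stay as the last step left them, time stands still between calls to the robot, and variables do not carry over. Pictures are saved under pics/ and viewed, at most 10 in all, crops included, and the job is handed in when it is done.

Besides the shell and the picture viewer there is one more tool, called after "Emit:" by a JSON object that holds its "name" and its "arguments". play_rows: Moves the arm, as the interface text tells. Its arguments: {"type":"object","properties":{"targets":{"type":"array"}},"required":["targets"]}

```bash
mkdir -p pics; cat > h.py <<'E'
import numpy as np, cv2
from cell import ctrl
def cloud(name,d):
    c=ctrl.calibration(name); h,w=d.shape
    f=h/2/np.tan(np.radians(c["vfov"])/2)
    v,u=np.mgrid[:h,:w]
    P=np.stack([(u-c["cx"])*d/f,(v-c["cy"])*d/f,d],-1)
    E=np.array(c["extrinsics"]); return P@E[:3,:3].T+E[:3,3]
E
python3 - <<'E'
from h import *
s=ctrl.read_state(); print({k:np.round(v,3) for k,v in s.items()}, ctrl.finger_overhang)
ims=[]
for n in("top","side"):
    im,d=ctrl.get_image(n); ims.append(im); np.save(n+".npy",d)
    cv2.imwrite(f"pics/{n}0.png",im[...,::-1])
    for o in("key_box","key_a_top"):
        for r in ctrl.trace(n,o)[:5]:
            P=cloud(n,d)[r["pixels"]&(d>0)]; print(n,o,round(r["confidence"],2),np.round(r["bbox"]),np.round(np.median(P,0)),np.round(P[:,2].max()))
            if o=="key_box": np.save(f"m_{n}.npy",r["pixels"])
E
```

```text
{'clock': np.float64(0.0), 'qpos': array([ 1.158,  0.629,  0.038,  1.518, -0.027,  0.996, -0.02 ]), 'qd': array([ 0.   , -0.002, -0.002, -0.001, -0.001, -0.   ,  0.001]), 'tau': array([-0.0000e+00, -5.6342e+01,  1.2270e+00, -1.9345e+01,  1.1000e-02,
        1.1000e-02,  0.0000e+00]), 'eef_pos': array([ 220.761, -610.75 ,  255.387]), 'tool_rot': array([-3.14 ,  0.   ,  0.347]), 'force': array([0.386, 0.696, 0.288]), 'torque': array([ 0.036, -0.044, -0.036]), 'gripper_force': np.float64(0.0), 'width': np.float64(85.385)} 25.0
top key_box 0.7 [291. 160. 400. 235.] [ 574. -249.   40.] 54.0
top key_a_top 0.74 [326. 192. 344. 205.] [ 559. -229.   56.] 60.0
side key_box 0.74 [268. 232. 348. 341.] [ 565. -286.   42.] 58.0
side key_a_top 0.62 [288. 255. 302. 273.] [ 557. -233.   56.] 59.0
```

```bash
ls pics
```

```text
side0.png
top0.png
```

View pics/top0.png

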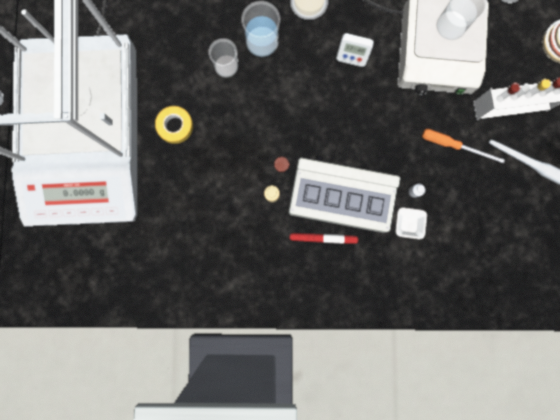

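View pics/side0.png

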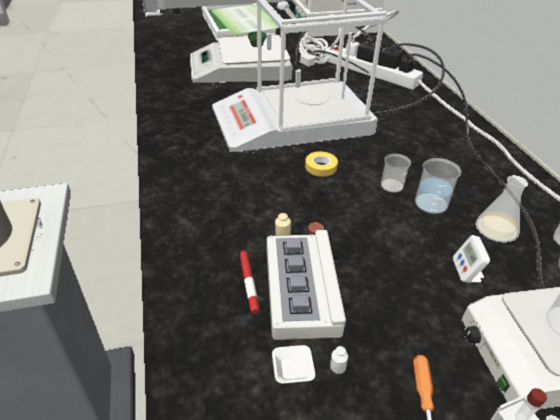

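The top view shows the box tilted slightly, with caps at about (312,194), (333,198), (354,201) and (375,205) px. The marker lies in front, the stopper and brass weight to the left, and the dish and steel weight to the right. Next I fit the box pose from the depth.

```bash
cat > fit.py <<'E'
from h import *
from scipy.optimize import least_squares
def model(p,X,Y):  # height in box frame, softened
    c,s=np.cos(p[2]),np.sin(p[2]); x=c*(X-p[0])+s*(Y-p[1]); y=-s*(X-p[0])+c*(Y-p[1])
    sg=lambda t:1/(1+np.exp(-np.clip(t/1.0,-40,40)))
    box=lambda cx,cy,a,b:sg(a-abs(x-cx))*sg(b-abs(y-cy))
    h=40*box(0,0,55,100)+11*box(44,0,11,100)
    for k in(63,21,-21,-63): h=h+16*box(-10,k,13,11)
    return h
res={}
for n in("top","side"):
    D=np.stack([ctrl.get_image(n)[1] for _ in range(6)]); print(n,"noise",np.median(D.std(0)))
    d=np.median(D,0); P=cloud(n,d).reshape(-1,3)
    m=np.hypot(P[:,0]-570,P[:,1]+260)<170; P=P[m&(d.ravel()>0)]
    z0=np.median(P[P[:,2]<8,2]); 
    Q=P[P[:,2]>25]
    best=None
    for yaw in(-.35,-.2,-.05):
        r=least_squares(lambda p:model(p,Q[:,0],Q[:,1])-(Q[:,2]-z0),[570,-262,yaw],loss="soft_l1",f_scale=3,x_scale=[1,1,.01],diff_step=1e-4)
        if best is None or r.cost<best.cost: best=r
    p=best.x; print(n,"pose",np.round(p,3),"cost",best.cost,len(Q),"z0",round(z0,2))
    c,s=np.cos(p[2]),np.sin(p[2]); x=c*(Q[:,0]-p[0])+s*(Q[:,1]-p[1]); y=-s*(Q[:,0]-p[0])+c*(Q[:,1]-p[1])
    print(" extent x",np.percentile(x[abs(y)<105],[1,99]).round(),"y",np.percentile(y[abs(x)<50],[1,99]).round())
    for k in(63,21,-21,-63):
        i=(abs(x+10)<9)&(abs(y-k)<8); print(" key",k,np.round([p[0]-10*c-k*s,p[1]-10*s+k*c],1),"z",np.round([Q[i,2].mean()-z0,np.median(Q[i,2])-z0],2),i.sum())
E
python3 fit.py
```

```text
top noise 1.4765866
top pose [ 5.65564e+02 -2.50597e+02 -1.83000e-01] cost 52389.56348480683 6195 z0 -0.67
 extent x [-54.  54.] y [-143.  144.]
 key 63 [ 567.2 -186.8] z [55.93 55.86] 74
 key 21 [ 559.5 -228.1] z [56.01 55.98] 76
 key -21 [ 551.9 -269.4] z [52.71 52.72] 78
 key -63 [ 544.3 -310.7] z [56.   56.06] 77
side noise 1.6023325
side pose [ 5.64552e+02 -2.50357e+02 -1.82000e-01] cost 72839.46107169875 7290 z0 1.13
 extent x [-54.  54.] y [-151.  141.]
 key 63 [ 566.1 -186.6] z [56.23 56.23] 66
 key 21 [ 558.5 -227.9] z [56.   55.99] 77
 key -21 [ 550.9 -269.2] z [52.7 52.7] 84
 key -63 [ 543.3 -310.5] z [55.98 55.99] 96
```

Both cameras agree. The key at row position -21 stands 3.3 mm low, with its cap at about (551.4, -269.3), and the other three are at 56 mm. I'll move above it with the gripper shut and turned to the box's yaw.

Emit:
{"name": "play_rows", "arguments": {"targets": [[1, 4.27, -2.09, 0.5, 3], [1, 8.54, -4.18, 1, 6], [1, 12.81, -6.28, 2, 9], [1, 17.1, -8.4, 3, 12], [1, 21.35, -10.46, 4, 15], [1, 25.6, -12.55, 5, 18], [1, 29.9, -14.6, 6, 21], [1, 34.2, -16.7, 7, 24], [1, 38.4, -18.8, 8, 27], [1, 42.7, -20.92, 10, 30]]}}

```text
clock: 1.9
eef_pos: [552.5, -269.6, 157.9]
tool_rot: [3.141, -0.003, -0.179]
force: [0.4, -0.3, -0.2]
width: 0.1
gripper_force: 0.0
```

Emit:
{"name": "play_rows", "arguments": {"targets": [[1, 0, 0, 0, 0], [1, 0, 0, 0, 0], [1, 0, 0, 0, 0], [1, 0, 0, 0, 0]]}}

```text
clock: 2.3
eef_pos: [549.2, -272.7, 157.7]
tool_rot: [3.14, -0.0, -0.18]
force: [0.7, -0.1, 0.3]
width: 0.0
gripper_force: 0.0
```

Emit:
{"name": "play_rows", "arguments": {"targets": [[1, 0.15, -0.35, 2, 0], [1, 0.15, -0.35, 4, 0], [1, 0.15, -0.35, 5.5, 0], [1, 0.15, -0.35, 6.5, 0], [1, 0.15, -0.35, 6.5, 0], [1, 0.15, -0.35, 6.5, 0]]}}

```text
clock: 2.9
eef_pos: [552.4, -268.2, 92.4]
tool_rot: [3.141, -0.001, -0.178]
force: [0.0, 0.5, 0.3]
width: -0.1
gripper_force: 0.0
```

```bash
python3 - <<'E'
from h import *
for i in range(4):
    s=ctrl.read_state(); print(np.round(s["eef_pos"],1),np.round(s["force"],2))
    im,d=ctrl.get_image(("side","top")[i%2])
    if i==0: a=im
    if i==1: b=im
c=lambda im,y,x:cv2.resize(im[y:y+110,x:x+110],(400,400),interpolation=cv2.INTER_CUBIC)
cv2.imwrite("pics/near.png",np.hstack([c(a,230,255),c(b,150,290)])[...,::-1])
E
```

```text
[ 552.4 -268.2   92.4] [0.   0.55 0.26]
[ 552.7 -268.1   92.8] [0.64 0.24 0.58]
[ 552.8 -268.    92.9] [0.53 0.08 0.62]
[ 552.8 -267.9   93. ] [-0.88 -0.24 -0.18]
```

View pics/near.png

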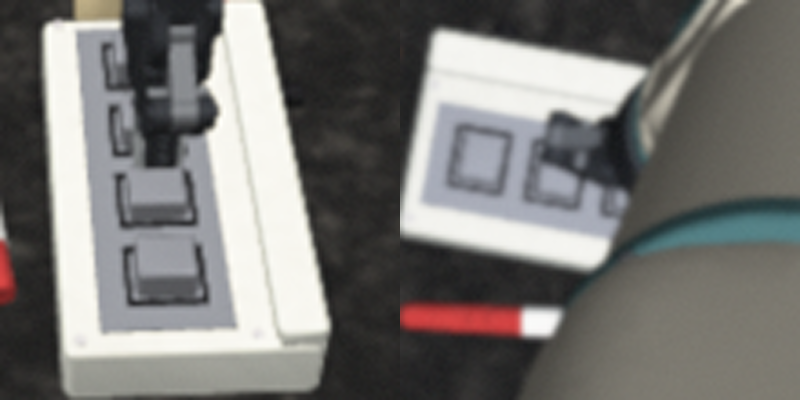

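```bash
python3 - <<'E'
from h import *
c=ctrl.calibration("side"); E=np.linalg.inv(np.array(c["extrinsics"])); f=210/np.tan(np.radians(c["vfov"])/2)
def pr(p):
    q=E[:3,:3]@p+E[:3,3]; return np.array([f*q[0]/q[2]+c["cx"],f*q[1]/q[2]+c["cy"]])
for n,p in dict(tip=(552.8,-268,68),k63=(543.8,-310.6,56),k21=(551.4,-269.3,52.7),kp21=(559,-228,56)).items():
    u=pr(np.array(p)); print(n,u.round(1),"crop",((u-[255,230])*400/110).round())
print(np.array(c["extrinsics"]).round(2))
s=ctrl.read_state(); print(s["eef_pos"],s["qpos"])
ctrl.get_image("side")
for r in ctrl.trace("side","key_a_top")[:3]: print(r["bbox"],r["confidence"])
E
```

```text
tip [299.3 273.1] crop [161. 157.]
k63 [301.  299.7] crop [167. 254.]
k21 [298.2 280.3] crop [157. 183.]
kp21 [295.9 259.8] crop [149. 108.]
[[ 9.7000e-01 -1.4000e-01  1.8000e-01  3.8803e+02]
 [-2.3000e-01 -6.3000e-01  7.4000e-01 -7.3698e+02]
 [ 1.0000e-02 -7.6000e-01 -6.5000e-01  6.1904e+02]
 [ 0.0000e+00  0.0000e+00  0.0000e+00  1.0000e+00]]
[ 552.80147262 -267.82360494   92.91348608] [ 0.30709808  0.79256616  0.16114456  1.75283688 -0.20062513  0.61061893
 -1.16198643]
[332.1, 342.7, 346.9, 375.4] 0.65
[291.2, 292.5, 306.4, 312.5] 0.46
```

The projected fingertip (crop 161,157) matches the picture, just above the low cap at crop (157,183). Now a light tap in small steps.

Emit:
{"name": "play_rows", "arguments": {"targets": [[1, 0, 0, 0.6, 0], [1, 0, 0, 1.0, 0], [1, 0, 0, 1.3, 0], [1, 0, 0, 1.3, 0], [1, 0, 0, 1.3, 0]]}}

```text
clock: 3.7
eef_pos: [552.2, -267.5, 78.9]
tool_rot: [-3.142, 0.0, -0.177]
force: [0.1, 0.2, 0.5]
width: -0.0
gripper_force: 0.0
```

Emit:
{"name": "play_rows", "arguments": {"targets": [[1, 0, 0, 0.1, 0], [1, 0, 0, 0.1, 0], [1, 0, 0, 0.1, 0]]}}

```text
clock: 4.0
eef_pos: [552.3, -267.6, 78.1]
tool_rot: [3.142, -0.0, -0.177]
force: [0.2, 0.3, 1.4]
width: -0.1
gripper_force: 0.0
```

Emit:
{"name": "play_rows", "arguments": {"targets": [[1, 0, 0, 0.1, 0], [1, 0, 0, 0.1, 0], [1, 0, 0, 0.1, 0]]}}

```text
clock: 4.3
eef_pos: [552.5, -267.6, 77.3]
tool_rot: [3.141, -0.0, -0.177]
force: [0.5, 0.2, 2.7]
width: -0.1
gripper_force: 1.4
```

Contact came only at tip height 53 mm, and the force is already 2.7 N. A free key would have given from 56 mm, so this is the latched one. Pressing it through now.

Emit:
{"name": "play_rows", "arguments": {"targets": [[1, 0, 0, 0.1, 0], [1, 0, 0, 0.2, 0], [1, 0, 0, 0.3, 0], [1, 0, 0, 0.4, 0], [1, 0, 0, 0.45, 0], [1, 0, 0, 0.5, 0], [1, 0, 0, 0.5, 0]]}}

```text
clock: 5.0
eef_pos: [552.5, -267.6, 72.3]
tool_rot: [3.142, -0.0, -0.177]
force: [-0.8, -0.3, 6.2]
width: 0.3
gripper_force: 3.1
```

Emit:
{"name": "play_rows", "arguments": {"targets": [[1, 0, 0, 0.1, 0], [1, 0, 0, 0.1, 0], [1, 0, 0, 0.1, 0]]}}

```text
clock: 5.3
eef_pos: [552.5, -267.7, 72.1]
tool_rot: [-3.142, -0.001, -0.177]
force: [-2.4, 1.1, 10.5]
width: 0.0
gripper_force: 5.5
```

It reached the end stop at tip height 47 mm with 10 N. Lifting straight up, then backing off for a look.

Emit:
{"name": "play_rows", "arguments": {"targets": [[1, 0, 0, -0.5, 0], [1, 0, 0, -1.5, 0], [1, 0, 0, -4, 0], [1, 0, 0, -8, 0], [1, 0, 0, -12, 0], [1, 0, 4.5, -14, 0], [1, 0, 9, -16, 0], [1, 0, 13.5, -18, 0], [1, 0, 18, -18, 0], [1, 0, 22, -18, 0]]}}

```text
clock: 6.3
eef_pos: [512.6, -486.6, 252.0]
tool_rot: [3.14, -0.001, -0.178]
force: [-0.0, -1.1, -0.3]
width: -0.4
gripper_force: 0.0
```

```bash
python3 fit.py; python3 - <<'E'
from h import *
a=ctrl.get_image("top")[0]; b=ctrl.get_image("side")[0]
cv2.imwrite("pics/after.png",np.hstack([cv2.resize(a[140:260,250:450],(500,300)),cv2.resize(b[210:390,220:390],(283,300))])[...,::-1])
a0=cv2.imread("pics/top0.png")[...,::-1]; print(np.abs(a.astype(int)-a0)[140:260,250:450].mean(), ctrl.read_state()["clock"])
E
```

```text
top noise 1.4853342
top pose [ 5.65566e+02 -2.50581e+02 -1.82000e-01] cost 53138.65548805261 6209 z0 -0.66
 extent x [-55.  54.] y [-143.  144.]
 key 63 [ 567.2 -186.8] z [55.93 55.95] 76
 key 21 [ 559.5 -228.1] z [55.82 55.77] 77
 key -21 [ 551.9 -269.4] z [55.96 56.03] 75
 key -63 [ 544.3 -310.7] z [56.09 56.15] 77
side noise 1.3984008
side pose [ 5.63656e+02 -2.50177e+02 -1.81000e-01] cost 65886.382702168 4747 z0 1.13
 extent x [-54.  21.] y [-154.  140.]
 key 63 [ 565.2 -186.4] z [58.43 56.13] 69
 key 21 [ 557.6 -227.7] z [56.07 56.07] 76
 key -21 [ 550. -269.] z [55.92 55.9 ] 89
 key -63 [ 542.5 -310.3] z [55.95 55.88] 99
1.173861111111111 7.0
```

View pics/after.png

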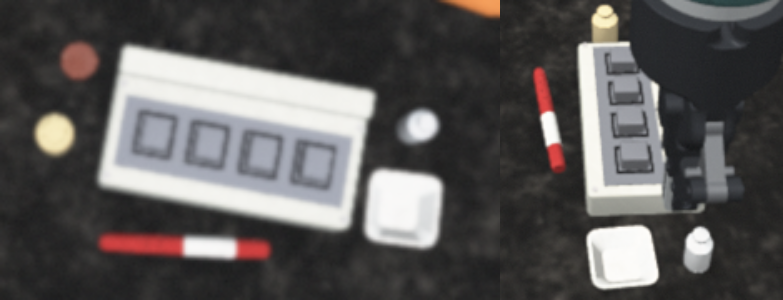

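All four caps now stand at 56 mm, the objects around the box are where they were, and the arm is clear.

```bash
python3 -c "
from cell import ctrl
print(ctrl.finish_job())"
```

```text
the job is handed in; nothing more can be done
None
```

The latched key (third from the left, box y = -21 mm) was pressed to its end stop and let go; all four caps now measure 56 mm, the things around the box look unmoved in the final picture, and the job was handed in at about 7 s.

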